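# Flip up the near length stop and run the rail to the far one

### The arm

A 6-joint arm with a two-finger parallel gripper is mounted at the origin on a cart in front of the work surface, level with it; the furniture and walls round the work are solid. World frame = base frame: x ahead of the robot, y to its left, z up, the work surface at z = 0. Lengths are in m, angles in rad, forces in N, time in s.
With the tool pointing down it reaches from about 0.35 to 0.775 m from the base axis. Payload 7.3 kg.
Tool frame: the origin (TCP) lies midway between the tips of the shut fingers; the grasp point (between the pads) lies grasp_offset behind it (grasp_offset is the distance from the TCP to the grasp point, in m); z points along the fingers, y is the line along which they close (so a half turn about z gives the same grasp; the last joint's range is limited). The gripper opens to 92 mm and grips with 3 to 60 N. Pads are 19 mm wide; open, the fingers measure 130 mm over their backs; the gripper's body (75 mm by 190 mm) begins 47 mm behind the grasp point.
Start: joints at [-1.39, 0.342, 1.524, -0, 1.275, -0.146], TCP at [0.169, -0.497, 0.227] pointing down, gripper open.
Joint ranges: [-2.53, 2.53], [-0.77, 2.02], [0.04, 2.7], [-1, 4.14], [0.28, 2.66], [-3.11, 3.11]. Speed limits (rad/s): [2.57, 2.57, 3.14, 3.14, 3.14, 3.14].

### API

Orientations are given as [roll, pitch, yaw] about the fixed x, y, z axes, in that order (R = Rz(yaw) Ry(pitch) Rx(roll)).
In Python, from cell import * gives the robot as it stands.
- The arm moves only by the tool step_arm, never from a script. Its argument "plan" is a list of rows, each a list of 5 numbers: the closure, from -1 (fully open) to 1 (shut), then the shift along the tool's x, y, z in m, then the turn about the tool's z in rad. In form: [[hand, x, y, z, twist], ...]. A call has 1 to 20 rows; each row is the pose to reach, as a shift and turn from the pose commanded when the call began, along the tool's axes at that moment; what a row does not reach only later rows make up. A row lasts 1/8 s, in which the tool goes at most 62.5 mm and 10.7 degrees, less where a joint would pass 70% of its speed; a pose out of reach is approached as far as the arm can. A call with a gripper value outside its range is refused whole. The fingers move at their own pace and stop on an object; "grip_force" is the grip in N (left out, the last holds). Time passes only in rows, so rows that repeat a pose let the fingers close. It gives the time, the measured TCP pose, the force, the opening and the grip force at its end, in the units of the state.
- observe(): the state, without advancing time (a new reading comes with each control period).
- read_camera(name): name is "scene" or "top" or "wrist"; returns a dict with "img" (400x640x3 uint8, red, green, blue), "range_z" (400x640 float32, m along the optical axis (not along the pixel's ray), 0 where there is no reading), "fx", "fy", "cx", "cy" (pixels), "k1" (the pictures are not rectified: a ray, as slopes to the right and down, at radius r is drawn at 1 + k1 r^2 times it, then the intrinsics apply), "R" (3x3) and "t" (3): a world point X has camera coordinates R X + t; the wrist camera has in their place "T_tool_cam" (4x4, takes a point from camera to tool coordinates, whose origin is the TCP and whose axes are the flange's). Camera axes: x right, y down, z forward; pixel columns grow to the right and rows downward; lengths in m; the calibration is good to about 2 mm. A picture is of the moment at which its call begins: read the wrist's pose just before it.
- hand_in(): hands the job in; it is judged then, once.
The state is a dict: "time": time; "qpos": joint angles; "qvel": joint speeds; "joint_efforts": joint torques, N m; "tool_pos": TCP position; "tool_rot": TCP orientation; "contact_force": force on the tool from outside, world axes, zero at the start; "torque": the same for the moment, N m; "opening": finger opening in m; "grip_force": force on a finger pad.
Only numpy, scipy, OpenCV 4.12 (cv2) and the standard library are available. Lean on these libraries where they do the work, as an engineer would, in place of code of your own. Each camera call takes 0.05 s, during which the arm holds its last target. There are 200 camera calls.

### The job

The rail on the cut-off bed is to be cut to the longer length. Push the red-handled stop's weighted lever back, away from the robot, past its balance point so that the stop stays raised by itself, then push the rail back flat against the fence and along it, under the raised stop, until its end butts against the black-handled far stop, which must stay down. Only push: do not lift or tip the rail, and leave the loose tools and blocks where they lie.

Things in the scene. Friction and masses are not known exactly. Their poses are not given: they have to be found in the camera images.
- bed: Plywood cut-off bed fixed to the bench, origin on the bench top (z = 0). x: to the back, towards the fence; y: left along the fence; z up; yaw within 0.1 rad. Bed x -105 to +60, y -300 to +320 mm, top at z = 30 mm. Wooden fence along the back: front face at bed x = +30 mm, 24 mm thick, top of its track at z = 90 mm. Saw kerf at bed y = +75 mm.
- near_stop (a joint): Angle of the RED-handled stop, nearer to the rail: 0 down (aluminium blade blocks the rail's way), 1.5 fully raised. Axis parallel to the fence, at bed x = +42 mm, z = 120 mm. Its weighted lever leans to the robot and keeps it down; pushed back past about 0.7 rad it falls over by itself and stays raised; let go earlier it falls down again. About 2 N on the handle moves it.
- near_stop_grip (a point): Centre of the red cross handle (round bar 16 mm thick, 50 mm long, parallel to the fence) at the lever's top, 125 mm from the pivot; stop down: z = 227 mm, 65 mm nearer the robot than the pivot. The steel weight, 36 mm thick, is on the lever from 35 mm below it. Moves with the lever on an arc to bed +x, about 165 mm horizontally in all.
- far_stop (a joint): Angle of the like stop with the BLACK cross handle, 120 to 230 mm farther to the right (bed -y); 0 = down. It must stay down.
- far_stop_face (a point): Middle of the left (bed +y) face of the far stop's blade when down, which the rail's end has to meet; z = 45 mm, bed x = +6 mm, blade 30 mm wide. Its axes are the bed's.
- rail_mid (a point): Centre of the loose brown wooden rail, 45 mm (x) by 300 mm (y) by 30 mm (z), 0.2 to 0.35 kg, lying on the bed (centre at z = 45 mm), 12 to 35 mm in front of the fence and a little askew. Axes: x across, to the back, y along its length to the left, z up.
- rail_lead (a point): Centre of the rail's right end face (the end that goes to the stop); the axes are the rail's.
- rail_tail (a point): Centre of the rail's left end face, where it can be pushed along.
- rail_back (a point): Middle of the rail's back face, which goes flat against the fence.
- pencil: Bystander: loose red carpenter's pencil, 151 x 14 x 7 mm, lying lengthwise near the front edge of the bed, in front of the far stop.
- tape_measure: Bystander: loose yellow tape measure, 83 x 36 x 64 mm, on the bench behind the bed.
- block_a: Bystander: planed wood block 46 x 46 x 60 mm behind the bed.
- block_b: Bystander: planed wood block 50 x 48 x 58 mm behind the bed.
- sanding_block: Bystander: cork-brown sanding block 63 x 108 x 32 mm behind the bed.

How it is judged:
By the outcome, as a careful person would: the job done as asked, in the order asked, and still so for the second after the job is handed in, with the robot touching nothing.
It also fails if it takes over 64 s, if anything falls off the work surface, if the arm or the gripper's body presses on something with over 40 N, if the wrist force passes 120 N, or if a joint passes its speed limit or range.

## Working session

There is one attempt and no reset: what is moved stays moved. The work goes in short steps, Python scripts to look and compute and a tool call to move; the robot and the scene stay as the last step left them, time stands still between calls to the robot, and variables do not carry over. Pictures are saved under pics/ and viewed, at most 10 in all, crops included, and the job is handed in when it is done.

Besides the shell and the picture viewer there is one more tool, called after "Request:" as name([rows], argument=value, ...), one row to a line, values as JSON. step_arm: Moves the arm, as the interface text tells. Its arguments: {"type":"object","properties":{"plan":{"type":"array","items":{"type":"array","items":{"type":"number"}}},"grip_force":{"type":"number"}},"required":["plan"]}

```bash
mkdir -p pics; ls
python3 - <<'E'
from cell import *
import cv2,numpy as np
s=observe();print(s)
for n in("scene","top"):
    c=read_camera(n);cv2.imwrite(f"pics/{n}0.png",c["img"][:,:,::-1]);np.savez(f"{n}0.npz",**c)
    print(n,{k:c[k] for k in("fx","fy","cx","cy","k1","R","t")})
E
```

```text
pics
{'time': 0.0, 'qpos': array([-1.38997482e+00,  3.42691275e-01,  1.52504336e+00, -2.05675321e-05,
        1.27538631e+00, -1.45999859e-01]), 'qvel': array([ 0.00025291,  0.00013573, -0.00038494,  0.00046895, -0.00053694,
       -0.00028348]), 'joint_efforts': array([-2.27049910e-03, -4.31254148e+01, -2.44219440e+01,  7.15970015e-02,
        5.59912249e-02, -1.11118381e-04]), 'tool_pos': array([ 0.16848235, -0.49679069,  0.22605209]), 'tool_rot': array([-3.14007776e+00, -2.02880290e-04,  3.26827219e-01]), 'contact_force': array([-0.86478944,  0.67343873,  0.31438348]), 'torque': array([-0.02264974,  0.0413166 ,  0.05206006]), 'grip_force': 0.0, 'opening': 0.0916901952368628}
scene {'fx': 376.56989598721947, 'fy': 376.56989598721947, 'cx': 320.7546583960542, 'cy': 205.01331411877564, 'k1': -0.014342886474335506, 'R': array([[ 0.89961275, -0.43641591,  0.01542918],
       [-0.23897944, -0.52158092, -0.81904955],
       [ 0.36549382,  0.73314016, -0.57351528]]), 't': array([-0.55433814,  0.28543265,  0.8011743 ])}
top {'fx': 412.15461130101653, 'fy': 412.15461130101653, 'cx': 321.0439466085492, 'cy': 202.4825198794192, 'k1': -0.051377096754934355, 'R': array([[ 1.39184492e-02, -9.99902029e-01,  1.48631265e-03],
       [-9.94836445e-01, -1.39973579e-02, -1.00521248e-01],
       [ 1.00532205e-01, -7.95380988e-05, -9.94933802e-01]]), 't': array([-0.01840606,  0.63972277,  1.21226734])}
```

View pics/scene0.png

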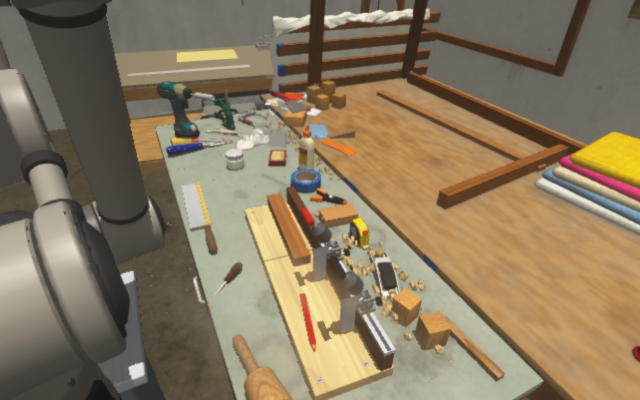

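View pics/top0.png

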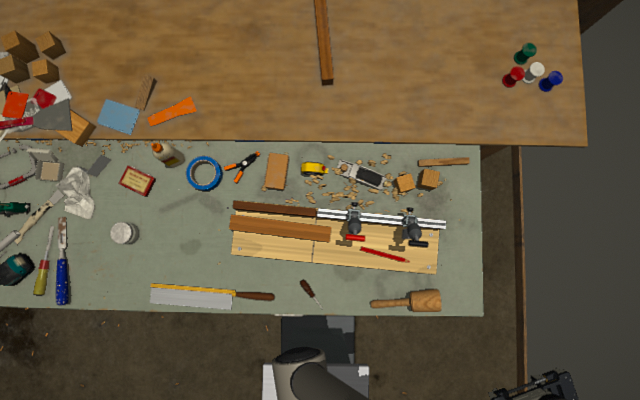

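The scene view shows the bed with its two stops (about (320,255) and (348,300)). In the top view the rail runs from (231,225) to (330,235), the red handle is at (355,238), and the black handle is at (418,244). Next I'll measure.

```bash
cat > h.py <<'E'
import cv2,numpy as np
def rays(c,uv):
    uv=np.asarray(uv,float).reshape(-1,2)
    d=(uv-[c["cx"],c["cy"]])/[c["fx"],c["fy"]];s=d.copy()
    for _ in range(10): s=d/(1+c["k1"]*(s**2).sum(1,keepdims=True))
    return np.c_[s,np.ones(len(s))]
def origin_dirs(c,uv):
    R,t=c["R"],c["t"]; return -R.T@t, rays(c,uv)@R
def onplane(c,uv,z):
    o,d=origin_dirs(c,uv); return o+d*((z-o[2])/d[:,2])[:,None]
def depthpt(c,uv):
    uv=np.asarray(uv,float).reshape(-1,2);o,d=origin_dirs(c,uv)
    return o+d*np.array([c["range_z"][int(round(v)),int(round(u))] for u,v in uv])[:,None]
def cross(c1,p1,c2,p2):
    o1,d1=origin_dirs(c1,p1);o2,d2=origin_dirs(c2,p2);d1,d2=d1[0],d2[0]
    s=np.linalg.lstsq(np.c_[d1,-d2],o2-o1,rcond=None)[0]
    a,b=o1+s[0]*d1,o2+s[1]*d2
    return (a+b)/2,np.linalg.norm(a-b)
def wrist(c,pos,rpy):
    from scipy.spatial.transform import Rotation as Ro
    T=np.eye(4);T[:3,:3]=Ro.from_euler('xyz',rpy).as_matrix();T[:3,3]=pos
    M=np.linalg.inv(T@c["T_tool_cam"]);c=dict(c);c["R"],c["t"]=M[:3,:3],M[:3,3];return c
def blobs(img,lo,hi,box,amin=15):
    hsv=cv2.cvtColor(img,cv2.COLOR_RGB2HSV);m=np.zeros(img.shape[:2],np.uint8)
    u0,u1,v0,v1=box
    q=cv2.inRange(hsv,lo,hi)
    m[v0:v1,u0:u1]=q[v0:v1,u0:u1]
    cs,_=cv2.findContours(m,cv2.RETR_EXTERNAL,cv2.CHAIN_APPROX_NONE)
    return sorted([k for k in cs if cv2.contourArea(k)>=amin],key=cv2.contourArea,reverse=True),m
E
python3 - <<'E'
from h import *
t=dict(np.load("top0.npz"));s=dict(np.load("scene0.npz"))
for n,c,b in(("t",t,(225,450,195,280)),("s",s,(240,400,170,390))):
    for nm,lo,hi in(("red",(0,190,90),(4,255,255)),("red2",(172,180,90),(179,255,255)),("rail",(5,130,60),(14,230,200)),("blk",(0,0,0),(179,255,28))):
        cs,_=blobs(c["img"],lo,hi,b)
        for k in cs[:4]: print(n,nm,cv2.contourArea(k),np.round(cv2.minAreaRect(k)[0],1),np.round(cv2.boxPoints(cv2.minAreaRect(k)),1).tolist())
a=cv2.resize(t["img"][195:280,225:450],None,fx=3.5,fy=3.5,interpolation=cv2.INTER_CUBIC)
b=cv2.resize(s["img"][180:350,250:400],None,fx=1.75*1,fy=1.75,interpolation=cv2.INTER_CUBIC)
o=np.zeros((600,800,3),np.uint8);o[:a.shape[0],:a.shape[1]]=a;o[300:300+b.shape[0],:b.shape[1]]=b[:300]
cv2.imwrite("pics/crop.png",o[:,:,::-1])
E
```

```text
t red 98.0 [382.5 254. ] [[360.5, 249.6999969482422], [361.5, 246.39999389648438], [404.5, 258.20001220703125], [403.6000061035156, 261.5]]
t red 70.0 [355. 237.] [[345.6000061035156, 238.6999969482422], [346.0, 233.60000610351562], [364.29998779296875, 235.3000030517578], [363.8999938964844, 240.39999389648438]]
t rail 547.5 [274. 208.] [[232.39999389648438, 207.6999969482422], [233.1999969482422, 200.0], [315.70001220703125, 208.3000030517578], [314.8999938964844, 216.0]]
s red 94.5 [309.6 328.5] [[304.20001220703125, 314.20001220703125], [308.6000061035156, 313.20001220703125], [314.8999938964844, 342.79998779296875], [310.6000061035156, 343.70001220703125]]
s red 74.5 [306.9 215.3] [[300.6000061035156, 209.1999969482422], [305.79998779296875, 206.60000610351562], [313.20001220703125, 221.39999389648438], [308.0, 224.0]]
s rail 960.5 [287.3 226.8] [[264.29998779296875, 197.6999969482422], [279.0, 190.6999969482422], [310.29998779296875, 255.89999389648438], [295.70001220703125, 262.8999938964844]]
s rail 155.0 [301.3 207.2] [[286.8999938964844, 188.60000610351562], [293.5, 185.0], [315.70001220703125, 225.89999389648438], [309.20001220703125, 229.5]]
s rail 16.0 [316.8 199.1] [[310.3999938964844, 198.1999969482422], [321.6000061035156, 194.8000030517578], [323.20001220703125, 200.0], [312.0, 203.39999389648438]]
```

View pics/crop.png

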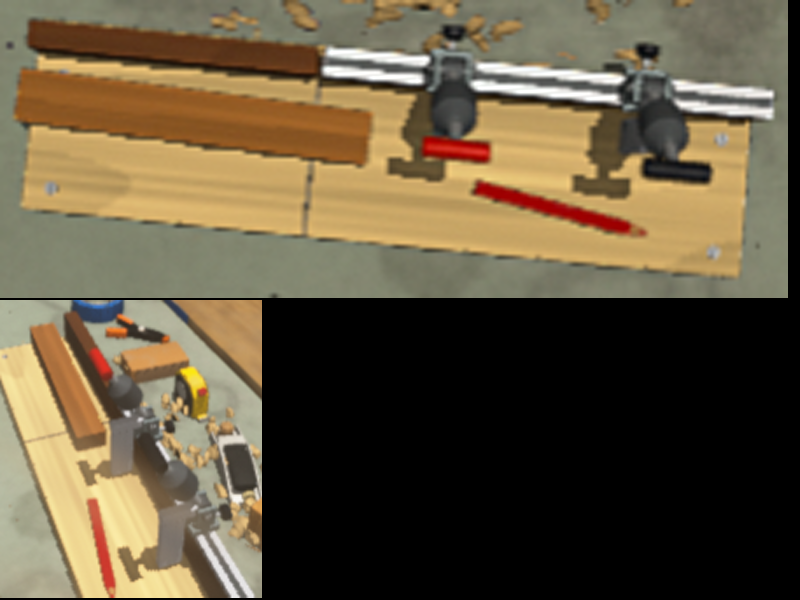

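The enlarged crop shows, in top pixels, the rail's top face at about (231,215) to (331,227), the red handle centred at (355,237), the black handle at about (418,243.5), and the fence track ending at (446,225). I'll get 3D points for these.

Run:
```python
from h import *
np.set_printoptions(precision=4,suppress=True)
t=dict(np.load("top0.npz"));s=dict(np.load("scene0.npz"))
print("cam",-t["R"].T@t["t"],-s["R"].T@s["t"])
print("red",cross(t,[355,237],s,[306.9,215.3]))
hsv=cv2.cvtColor(t["img"],cv2.COLOR_RGB2HSV)
print("rail hsv",hsv[228,280],hsv[222,250],"bed",hsv[250,280],"blk",hsv[244,418],"rail front",hsv[236:246,300].tolist())
# height map
vv,uu=np.mgrid[195:280,225:450];P=depthpt(t,np.c_[uu.ravel(),vv.ravel()]).reshape(85,225,3)
np.save("P.npy",P)
for u in(240,280,320): print(u,[(v,round(P[v-195,u-225,2]*1e3)) for v in range(200,262,2)])
# bed edges: front edge of bed by color
b,_=blobs(t["img"],(12,60,120),(28,255,255),(225,450,195,280),50)
for k in b[:3]: print("bed",cv2.contourArea(k),cv2.boxPoints(cv2.minAreaRect(k)).tolist())
# rail
r,m=blobs(t["img"],(8,150,90),(16,255,200),(225,340,205,250),50)
for k in r[:3]:
    q=cv2.boxPoints(cv2.minAreaRect(k));print("rail",cv2.contourArea(k),q.tolist(),onplane(t,q,.06))
k,_=blobs(t["img"],(0,0,0),(179,255,50),(400,435,235,252),5)
for q in k[:3]: print("blk",cv2.minAreaRect(q),onplane(t,cv2.minAreaRect(q)[0],.227))
print("redplane",onplane(t,[355,237],.227))
```

```text
cam [ 0.5148 -0.0094  1.2705] [ 0.2741 -0.6804  0.7018]
red (array([ 0.5335, -0.0962,  0.2276]), np.float64(0.0007167148969965237))
rail hsv [ 15 192 146] [ 15 193 152] bed [ 20 124 197] blk [120  13  40] rail front [[15, 193, 147], [15, 193, 149], [16, 163, 78], [20, 121, 110], [19, 125, 212], [20, 124, 212], [20, 125, 206], [20, 126, 204], [19, 126, 204], [19, 124, 205]]
240 [(200, 3), (202, 83), (204, 84), (206, 80), (208, 78), (210, 28), (212, 26), (214, 31), (216, 62), (218, 62), (220, 60), (222, 61), (224, 60), (226, 64), (228, 58), (230, 65), (232, 32), (234, 30), (236, 32), (238, 32), (240, 30), (242, 31), (244, 27), (246, 28), (248, 31), (250, 34), (252, 28), (254, 32), (256, -1), (258, -5), (260, 2)]
280 [(200, 1), (202, -3), (204, 32), (206, 77), (208, 81), (210, 75), (212, 81), (214, 31), (216, 34), (218, 27), (220, 29), (222, 61), (224, 62), (226, 60), (228, 60), (230, 65), (232, 56), (234, 61), (236, 25), (238, 29), (240, 28), (242, 34), (244, 28), (246, 33), (248, 29), (250, 33), (252, 34), (254, 30), (256, 30), (258, 27), (260, 0)]
320 [(200, -1), (202, 3), (204, 0), 
[... 582 characters left out ...]
129882812, 228.880615234375], [230.54617309570312, 213.85134887695312], [330.8129577636719, 226.61257934570312], [328.9001159667969, 241.641845703125]] [[ 0.5553  0.2611  0.06  ]
 [ 0.5997  0.257   0.06  ]
 [ 0.5663 -0.0391  0.06  ]
 [ 0.5223 -0.034   0.06  ]]
rail 331.0 [[236.89173889160156, 208.1185302734375], [237.6216583251953, 200.57626342773438], [315.0897216796875, 208.07318115234375], [314.35980224609375, 215.61544799804688]] [[0.6169 0.2388 0.06  ]
 [0.6393 0.2374 0.06  ]
 [0.6203 0.0079 0.06  ]
 [0.598  0.0097 0.06  ]]
blk ((416.556640625, 242.59307861328125), (20.117265701293945, 9.0618314743042), 25.016895294189453) [[ 0.5217 -0.2524  0.227 ]]
redplane [[ 0.5338 -0.0964  0.227 ]]
```

Run:
```python
from h import *
np.set_printoptions(precision=4,suppress=True)
t=dict(np.load("top0.npz"));s=dict(np.load("scene0.npz"))
hsv=cv2.cvtColor(t["img"],cv2.COLOR_RGB2HSV).astype(int)
bed=(hsv[:,:,1]>90)&(hsv[:,:,2]>120)&(hsv[:,:,0]>12)&(hsv[:,:,0]<28)
pts=[]
for u in range(240,430,4):
    v=280-np.argmax(bed[280:235:-1,u]);pts.append((u,v+.5))
W=onplane(t,pts,.03)
p=np.polyfit(W[:,1],W[:,0],1);r=W[:,0]-np.polyval(p,W[:,1]);k=abs(r)<.004;p=np.polyfit(W[k,1],W[k,0],1)
print("front edge",p,k.sum(),"yaw",-np.arctan(p[0]))
yaw=-np.arctan(p[0])
ends=[[],[]]
for v in range(243,250,1):
    us=np.where(bed[v,200:460])[0]+200
    ends[0].append((us[0]-.5,v))
for v in range(235,265,2):
    us=np.where(bed[v,200:460])[0]+200
    ends[1].append((us[-1]+.5,v))
ex=np.array([np.cos(yaw),np.sin(yaw)]);ey=np.array([-ex[1],ex[0]])
for e,n in zip(ends,(.32,-.30)):
    q=onplane(t,e,.03)[:,:2];print("end y0:",np.median(q@ey)-n,np.std(q@ey))
x0=np.mean(W[k][:,:2]@ex)+.105
print("x0 bed-frame",x0)
y0=np.mean([np.median(onplane(t,e,.03)[:,:2]@ey)-n for e,n in zip(ends,(.32,-.30))])
B=lambda q:np.c_[np.atleast_2d(q)[:,:2]@ex-x0,np.atleast_2d(q)[:,:2]@ey-y0]
print("red",B([.5335,-.0962]),"blk",B(onplane(t,[417.9,243.4],.227)))
rail=np.array([[.5553,.2611],[.5997,.257],[.5663,-.0391],[.5223,-.034]])
print("rail",B(rail),B(rail.mean(0)))
# fence front from kerf & fence top edges
for u in (240,270,300,340,395):print(u,[hsv[v,u].tolist() for v in range(206,220)][::2])
P=np.load("P.npy").reshape(-1,3);b=B(P)
f=(P[:,2]>.075)&(P[:,2]<.1)&(abs(b[:,1]-.15)<.12);print("fence x",np.percentile(b[f,0],[2,50,98]))
f=(P[:,2]>.085)&(P[:,2]<.1)&(abs(b[:,1]+.0)<.05);print("track x",np.percentile(b[f,0],[2,50,98]))
# near stop/blades: points from scene depth
vv,uu=np.mgrid[180:350,250:400];Q=depthpt(s,np.c_[uu.ravel(),vv.ravel()]);q=np.c_[B(Q),Q[:,2]]
f=(q[:,0]>-.03)&(q[:,0]<.027)&(q[:,2]>.037)&(q[:,2]<.1)&(q[:,1]<-.02)
for lo,hi in((-.15,-.03),(-.28,-.15)):
    g=q[f&(q[:,1]>lo)&(q[:,1]<hi)];print(len(g),g.mean(0) if len(g) else 0,np.percentile(g,[3,97],axis=0) if len(g) else 0)
np.save("bed.npy",[yaw,x0,y0])
```

```text
front edge [0.0829 0.4595] 48 yaw -0.08272113502143535
end y0: -0.021375173536584968 0.0008313376899033588
end y0: -0.018620170018127935 0.0008605907425043173
x0 bed-frame 0.5628798466505882
red [[-0.0233 -0.0318]] blk [[-0.0238 -0.192 ]]
rail [[-0.0311  0.3261]
 [ 0.0135  0.3257]
 [ 0.0047  0.0278]
 [-0.0396  0.0293]] [[-0.0131  0.1772]]
240 [[12, 182, 87], [12, 186, 92], [19, 122, 65], [19, 124, 230], [20, 124, 212], [15, 195, 157], [15, 189, 140]]
270 [[13, 188, 92], [13, 184, 93], [13, 186, 96], [13, 173, 34], [20, 127, 110], [20, 125, 210], [19, 123, 189]]
300 [[22, 83, 117], [12, 186, 89], [13, 189, 89], [12, 185, 95], [12, 188, 99], [19, 127, 84], [19, 126, 199]]
340 [[30, 40, 122], [30, 39, 124], [21, 25, 161], [20, 3, 240], [60, 6, 90], [20, 3, 243], [30, 4, 192]]
395 [[33, 40, 129], [31, 40, 135], [35, 43, 136], [35, 39, 131], [33, 46, 123], [75, 2, 242], [17, 9, 203]]
fence x [0.03   0.0416 0.0532]
track x [0.0297 0.0427 0.0682]
257 [ 0.0043 -0.0378  0.0703] [[-0.0098 -0.0402  0.0401]
 [ 0.0228 -0.0324  0.0988]]
318 [ 0.0043 -0.1981  0.0714] [[-0.0101 -0.2028  0.0398]
 [ 0.0246 -0.1905  0.0991]]
```

```bash
cat >> h.py <<'E'
def go(bx,by,z,dyaw=0):
    """tool-axis shift from now to a bed point"""
    from cell import observe
    import cell
    from scipy.spatial.transform import Rotation as Ro
    yaw,x0,y0=np.load("bed.npy");s=observe()
    ex=np.array([np.cos(yaw),np.sin(yaw)]);ey=np.array([-ex[1],ex[0]])
    w=np.r_[(bx+x0)*ex+(by+y0)*ey,z]
    Rm=Ro.from_euler('xyz',s["tool_rot"]).as_matrix()
    tw=(s["tool_rot"][2]-(yaw+dyaw))
    p=s["tool_pos"][:2]
    print("world",w.round(4),"shift",(Rm.T@(w-s["tool_pos"])).round(4),"twist",round(tw,4),"now bed",round(p@ex-x0,4),round(p@ey-y0,4),s["tool_pos"][2].round(4),"F bed",(s["contact_force"][:2]@np.c_[ex,ey]).round(1),s["contact_force"][2].round(1),"t",s["time"])
E
python3 -c "
from h import *
import cell
print([ (k,getattr(cell,k)) for k in dir(cell) if 'off' in k.lower()])
go(-.085,-.0318,.216)"
```

```text
[('grasp_offset', 0.0188)]
world [ 0.472  -0.0911  0.216 ] shift [ 0.4177 -0.2868  0.0106] twist 0.4095 now bed -0.3539 -0.4612 0.2261 F bed [ 0.6 -1.2] -0.0 t 0.1
```

Request:
step_arm([
  [1,0.05,-0.034,0.003,0.1],
  [1,0.1,-0.068,0.005,0.2],
  [1,0.15,-0.103,0.008,0.3],
  [1,0.2,-0.137,0.01,0.41],
  [1,0.25,-0.171,0.01,0.41],
  [1,0.3,-0.206,0.01,0.41],
  [1,0.35,-0.24,0.01,0.41],
  [1,0.39,-0.268,0.01,0.41],
  [1,0.418,-0.287,0.01,0.41],
  [1,0.418,-0.287,0.01,0.41],
  [1,0.418,-0.287,0.01,0.41],
])

```text
time: 1.48
tool_pos: [0.4718, -0.0916, 0.2164]
tool_rot: [3.141, 0.001, -0.083]
contact_force: [0.2, -0.1, 0.5]
opening: 0.0004
grip_force: 0.0
```

Run:
```python
from h import *
from cell import *
go(-.085,-.0318,.216)
c=read_camera("wrist");cv2.imwrite("pics/w1.png",c["img"][:,:,::-1])
```

```text
world [ 0.472  -0.0911  0.216 ] shift [ 0.0002 -0.0005  0.0004] twist -0.0002 now bed -0.0852 -0.0323 0.2164 F bed [ 0.3 -0.1] 0.5 t 1.475
```

View pics/w1.png

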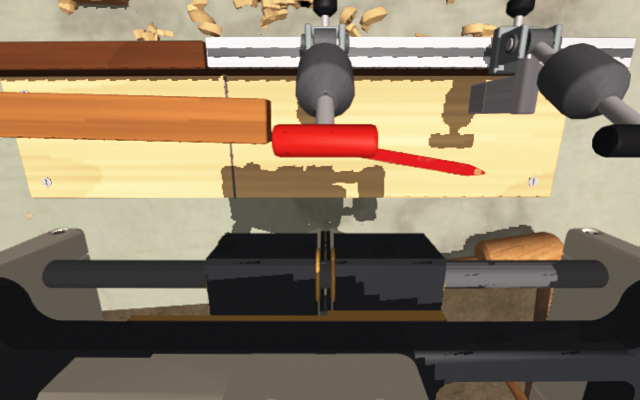

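Request:
step_arm([
  [1,0.02,0,0,0],
  [1,0.035,0,0,0],
  [1,0.045,0,0,0],
  [1,0.055,0,0,0],
  [1,0.065,0,-0.001,0],
  [1,0.075,0,-0.002,0],
  [1,0.085,0,-0.003,0],
  [1,0.095,0,-0.004,0],
  [1,0.105,0,-0.004,0],
  [1,0.115,0,-0.004,0],
  [1,0.125,0,-0.004,0],
  [1,0.135,0,-0.004,0],
  [1,0.145,0,-0.004,0],
  [1,0.155,0,-0.004,0],
])

```text
time: 3.28
tool_pos: [0.6275, -0.1042, 0.2207]
tool_rot: [3.141, -0.0, -0.083]
contact_force: [0.2, 0.2, 0.4]
opening: 0.0005
grip_force: 0.0
```

Run:
```python
from h import *
from cell import *
go(-.085,-.0318,.216)
s=observe()
c=read_camera("wrist");cv2.imwrite("pics/w2.png",c["img"][:,:,::-1])
```

```text
world [ 0.472  -0.0911  0.216 ] shift [-1.561e-01 -1.000e-04  4.700e-03] twist -0.0005 now bed 0.0711 -0.032 0.2207 F bed [0.2 0.2] 0.4 t 3.275
```

View pics/w2.png

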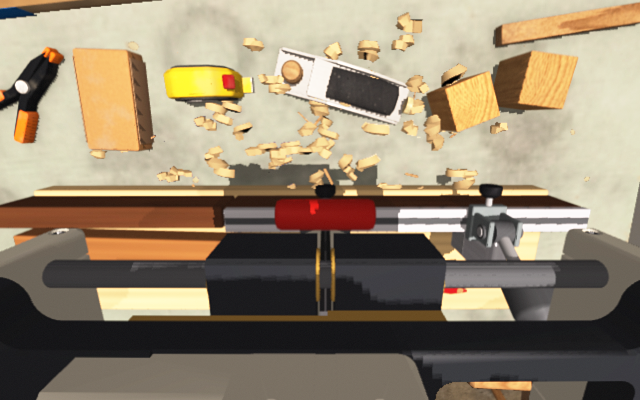

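Request:
step_arm([
  [1,0.01,0,0,0],
  [1,0.02,0,0,0],
  [1,0.02,0,0,0],
  [1,0.02,0,0,0],
  [1,-0.01,0,0,0],
  [1,-0.05,0,0,0],
  [1,-0.1,0,0,0],
  [1,-0.155,0,0,0],
  [1,-0.155,-0.05,0,0],
  [1,-0.155,-0.1,0,0],
  [1,-0.155,-0.15,0,0],
  [1,-0.155,-0.2,0,0],
  [1,-0.155,-0.2,0,0],
])

```text
time: 4.95
tool_pos: [0.4885, 0.1108, 0.2209]
tool_rot: [-3.141, -0.0, -0.079]
contact_force: [-0.1, -0.7, 0.4]
opening: 0.0004
grip_force: 0.0
```

Run:
```python
from h import *
from cell import *
go(-.085,.175,.040)
a=[]
for n,b in(("top",(225,450,195,280)),("scene",(250,400,180,350))):
    c=read_camera(n);np.savez(f"{n}1.npz",**c)
    q=c["img"][b[2]:b[3],b[0]:b[1]];a.append(q)
o=np.zeros((600,800,3),np.uint8)
p=cv2.resize(a[0],None,fx=3.5,fy=3.5);o[:p.shape[0],:p.shape[1]]=p
p=cv2.resize(a[1],None,fx=1.76,fy=1.76);o[300:300+p.shape[0],:p.shape[1]]=p
cv2.imwrite("pics/c2.png",o[:,:,::-1])
```

```text
world [0.4891 0.115  0.04  ] shift [ 0.0002 -0.0041  0.1809] twist 0.0041 now bed -0.0852 0.1708 0.2209 F bed [ 0.  -0.7] 0.4 t 4.95
```

View pics/c2.png

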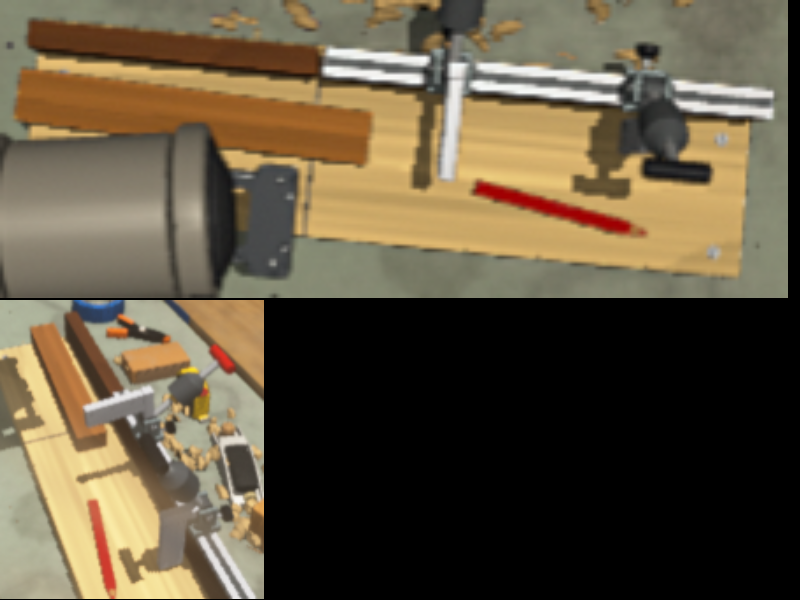

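The stop stays raised by itself: the red handle is behind the fence and the blade is horizontal. The rail hasn't moved. Now I'll go down in front of the rail and push it back.

Request:
step_arm([
  [1,0,-0.004,0.05,0],
  [1,0,-0.004,0.1,0],
  [1,0,-0.004,0.14,0],
  [1,0,-0.004,0.165,0],
  [1,0,-0.004,0.18,0],
  [1,0,-0.004,0.18,0],
  [1,0.02,-0.004,0.18,0],
  [1,0.03,-0.004,0.18,0],
  [1,0.036,-0.004,0.18,0],
  [1,0.042,-0.004,0.18,0],
  [1,0.047,-0.004,0.18,0],
  [1,0.051,-0.004,0.18,0],
  [1,0.055,-0.004,0.18,0],
])

```text
time: 6.68
tool_pos: [0.544, 0.1075, 0.0407]
tool_rot: [3.141, 0.001, -0.083]
contact_force: [-4.6, 0.3, 3.1]
opening: 0.0005
grip_force: 1.9
```

```bash
python3 -c "
from h import *
go(-.025,.175,.040)"
```

```text
world [0.5488 0.11   0.04  ] shift [ 0.0046 -0.0029  0.0007] twist -0.0003 now bed -0.0296 0.1721 0.0407 F bed [-4.6 -0. ] 3.1 t 6.675
```

Request:
step_arm([
  [1,0.002,0,0,0],
  [1,0.004,0,0,0],
  [1,0.006,0,0,0],
  [1,0.006,0,0,0],
])

```text
time: 7.18
tool_pos: [0.5455, 0.1073, 0.0404]
tool_rot: [3.141, 0.01, -0.083]
contact_force: [-17.5, 1.3, 13.2]
opening: 0.0004
grip_force: 8.8
```

```bash
python3 -c "
from h import *
go(-.025,.175,.040)"
```

```text
world [0.5488 0.11   0.04  ] shift [ 0.0031 -0.0029  0.0003] twist -0.0 now bed -0.0281 0.1721 0.0404 F bed [-17.5  -0.2] 13.2 t 7.175
```

Request:
step_arm([
  [1,-0.01,0,0,0],
  [1,-0.05,0,0,0],
  [1,-0.05,0,-0.06,0],
  [1,-0.05,0,-0.12,0],
  [1,-0.05,-0.06,-0.15,0],
  [1,-0.05,-0.12,-0.15,0],
  [1,-0.05,-0.18,-0.15,0],
  [1,-0.03,-0.21,-0.15,0],
  [1,0,-0.21,-0.15,0],
  [1,0,-0.21,-0.15,0],
])

```text
time: 8.43
tool_pos: [0.5693, 0.3164, 0.1899]
tool_rot: [-3.141, -0.002, -0.084]
contact_force: [-0.1, 0.3, 0.4]
opening: 0.0001
grip_force: 0.0
```

```bash
cat > look.py <<'E'
from h import *
from cell import *
import sys
np.set_printoptions(precision=4,suppress=True)
go(.0075,.365,.040)
yaw,x0,y0=np.load("bed.npy");ex=np.array([np.cos(yaw),np.sin(yaw)]);ey=np.array([-ex[1],ex[0]])
c=read_camera("top")
cv2.imwrite(f"pics/{sys.argv[1]}.png",cv2.resize(c["img"][190:285,220:450],None,fx=3.4,fy=3.4)[:,:,::-1])
hsv=cv2.cvtColor(c["img"],cv2.COLOR_RGB2HSV)
b=[]
vv,uu=np.mgrid[200:260,225:420]
m=cv2.inRange(hsv,(14,150,120),(17,255,200))[200:260,225:420]>0
w=onplane(c,np.c_[uu[m],vv[m]],.06)[:,:2];q=np.c_[w@ex-x0,w@ey-y0]
q=q[(q[:,0]>-.06)&(q[:,0]<.032)]
print("n",len(q),"y",np.percentile(q[:,1],[0,1,99,100]))
for a in np.arange(-.19,.32,.04):
    k=q[abs(q[:,1]-a)<.012]
    if len(k)>8: print(round(a,2),len(k),np.percentile(k[:,0],[3,97]))
E
python3 look.py a1
```

```text
world [0.5969 0.2967 0.04  ] shift [0.0289 0.0173 0.1499] twist -0.001 now bed -0.0217 0.3823 0.1899 F bed [-0.2  0.3] 0.4 t 8.425
n 1435 y [-0.122   0.031   0.3223  0.3262]
0.05 120 [-0.0133  0.0265]
0.09 117 [-0.0126  0.0268]
0.13 119 [-0.0125  0.0272]
0.17 118 [-0.0133  0.0261]
0.21 120 [-0.0132  0.0274]
0.25 115 [-0.0126  0.0264]
0.29 119 [-0.0131  0.027 ]
```

View pics/a1.png

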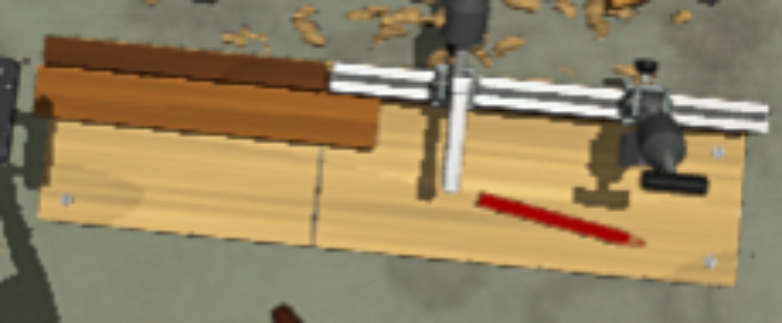

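The rail is flat: its back face is at a uniform bed x of about 0.027–0.03 along its length, with the tail at about y 0.326. Next I'll descend behind the tail.

Request:
step_arm([
  [1,0.028,0,0,0],
  [1,0.028,0.01,0.05,0],
  [1,0.028,0.01,0.1,0],
  [1,0.028,0.01,0.135,0],
  [1,0.028,0.01,0.15,0],
  [1,0.028,0.01,0.15,0],
  [1,0.028,0.02,0.15,0],
  [1,0.028,0.026,0.15,0],
  [1,0.028,0.032,0.15,0],
  [1,0.028,0.038,0.15,0],
  [1,0.028,0.044,0.15,0],
  [1,0.028,0.05,0.15,0],
])

```text
time: 9.98
tool_pos: [0.5916, 0.2644, 0.0412]
tool_rot: [-3.141, -0.001, -0.083]
contact_force: [0.3, 4.7, 3.7]
opening: 0.0
grip_force: 2.2
```

```bash
python3 -c "
from h import *
go(.0065,.15,.040)"
```

```text
world [0.5782 0.0825 0.04  ] shift [0.0017 0.1824 0.001 ] twist -0.0003 now bed 0.0048 0.3324 0.0412 F bed [-0.1  4.8] 3.7 t 9.975
```

Request:
step_arm([
  [1,0.001,0.01,0,0],
  [1,0.001,0.02,0,0],
  [1,0.001,0.03,0,0],
  [1,0.001,0.04,0,0],
  [1,0.001,0.05,0,0],
  [1,0.001,0.06,0,0],
  [1,0.001,0.07,0,0],
  [1,0.001,0.08,0,0],
  [1,0.001,0.09,0,0],
  [1,0.001,0.1,0,0],
  [1,0.001,0.11,0,0],
  [1,0.001,0.12,0,0],
  [1,0.001,0.13,0,0],
  [1,0.001,0.14,0,0],
  [1,0.001,0.15,0,0],
  [1,0.001,0.16,0,0],
  [1,0.001,0.166,0,0],
  [1,0.001,0.17,0,0],
])

```text
time: 12.22
tool_pos: [0.5777, 0.0952, 0.0412]
tool_rot: [-3.14, 0.0, -0.083]
contact_force: [-1.3, 7.8, 5.2]
opening: 0.0006
grip_force: 3.6
```

```bash
python3 look.py a2
```

```text
world [0.5969 0.2967 0.04  ] shift [ 0.0024 -0.2024  0.0014] twist -0.0007 now bed 0.005 0.1626 0.0412 F bed [-2.   7.7] 5.2 t 12.225
n 901 y [-0.1541 -0.1512  0.0657  0.0677]
-0.15 72 [-0.0123  0.0254]
-0.11 118 [-0.013   0.0264]
-0.07 114 [-0.0132  0.0252]
0.01 114 [-0.0123  0.026 ]
0.05 120 [-0.0133  0.0265]
```

View pics/a2.png

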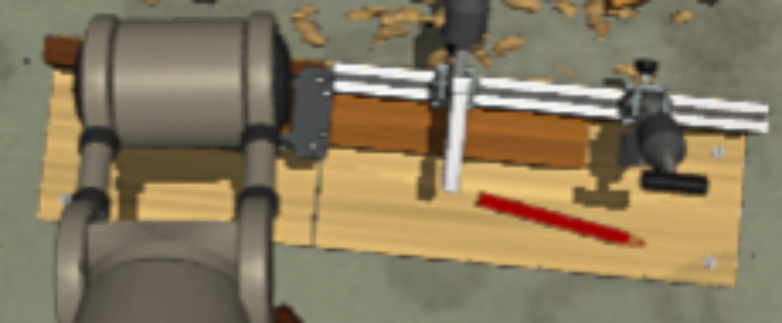

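Request:
step_arm([
  [1,0,0.008,0,0],
  [1,0,0.016,0,0],
  [1,0,0.022,0,0],
  [1,0,0.026,0,0],
  [1,0,0.029,0,0],
  [1,0,0.032,0,0],
])

```text
time: 13.02
tool_pos: [0.5751, 0.0636, 0.0411]
tool_rot: [-3.14, 0.0, -0.083]
contact_force: [-0.4, 18.1, 6.3]
opening: 0.0005
grip_force: 9.5
```

```bash
python3 look.py a3
```

```text
world [0.5969 0.2967 0.04  ] shift [ 0.0023 -0.2341  0.0015] twist -0.0007 now bed 0.005 0.1309 0.0411 F bed [-1.9 18. ] 6.3 t 13.025
n 790 y [-0.1693 -0.1636  0.032   0.0338]
-0.15 112 [-0.0126  0.0246]
-0.11 118 [-0.013   0.0264]
-0.07 114 [-0.0132  0.0252]
0.01 114 [-0.0123  0.026 ]
```

Request:
step_arm([
  [1,0,0.001,0,0],
  [1,0,0.002,0,0],
  [1,0,0.002,0,0],
])

```text
time: 13.45
tool_pos: [0.5751, 0.0637, 0.0412]
tool_rot: [-3.137, -0.0, -0.083]
contact_force: [-0.2, 16.0, 5.1]
opening: 0.0004
grip_force: 8.2
```

```bash
python3 look.py a4 | head -1
python3 - <<'E'
from h import *
from cell import *
a=[]
for n,b in(("top",(320,450,200,270)),("scene",(270,400,190,345))):
    q=read_camera(n)["img"];a.append(q[b[2]:b[3],b[0]:b[1]])
o=np.zeros((600,800,3),np.uint8)
p=cv2.resize(a[0],None,fx=3.2,fy=3.2);o[:p.shape[0],:p.shape[1]]=p
p=cv2.resize(a[1],None,fx=2.9,fy=2.9);o[:p.shape[0],420:420+p.shape[1]]=p[:,:380]
cv2.imwrite("pics/c5.png",o[:,:,::-1])
E
```

```text
world [0.5969 0.2967 0.04  ] shift [ 0.0023 -0.234   0.0022] twist -0.0006 now bed 0.005 0.131 0.0412 F bed [-1.5 16. ] 5.1 t 13.45
```

View pics/c5.png

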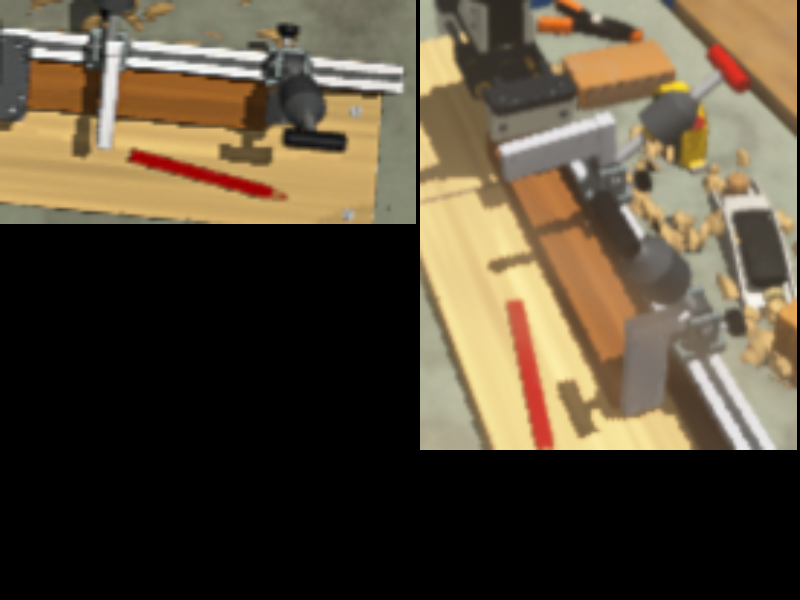

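The push is now blocked at 16 N with the TCP not advancing. The rail end meets the far blade at about (268,108), the far stop is down, the red lever is up, and the pencil hasn't moved. I'll retreat and check.

Request:
step_arm([
  [1,0,-0.002,0,0],
  [1,0,-0.006,0,0],
  [1,0,-0.03,0,0],
  [1,0,-0.06,0,0],
  [1,0,-0.06,-0.05,0],
  [1,0,-0.06,-0.11,0],
  [1,0,-0.1,-0.16,0],
  [1,-0.02,-0.15,-0.16,0],
  [1,-0.04,-0.2,-0.16,0],
  [1,-0.04,-0.25,-0.16,0],
  [1,-0.04,-0.25,-0.16,0],
  [1,-0.04,-0.25,-0.16,0],
])

```text
time: 15.1
tool_pos: [0.5561, 0.3123, 0.2]
tool_rot: [3.14, 0.001, -0.083]
contact_force: [-0.9, 0.1, 0.5]
opening: 0.0006
grip_force: 0.0
```

```bash
python3 look.py a5
python3 - <<'E'
from h import *
from cell import *
a=[]
for n,b in(("top",(320,450,200,270)),("scene",(270,400,190,345))):
    q=read_camera(n)["img"];a.append(q[b[2]:b[3],b[0]:b[1]])
o=np.zeros((600,800,3),np.uint8)
p=cv2.resize(a[0],None,fx=3.2,fy=3.2);o[:p.shape[0],:p.shape[1]]=p
p=cv2.resize(a[1],None,fx=2.9,fy=2.9);o[:p.shape[0],420:420+p.shape[1]]=p[:,:380]
p=cv2.resize(a[0][:,65:],None,fx=6,fy=6);o[230:600,:390]=p[:370,:390]
cv2.imwrite("pics/c6.png",o[:,:,::-1])
E
```

```text
world [0.5969 0.2967 0.04  ] shift [0.0422 0.0119 0.16  ] twist -0.0005 now bed -0.0345 0.3772 0.2 F bed [-0.9  0. ] 0.5 t 15.1
n 1181 y [-0.1693 -0.163   0.1108  0.1134]
-0.15 113 [-0.0133  0.0246]
-0.11 118 [-0.013   0.0264]
-0.07 114 [-0.0132  0.0252]
0.01 114 [-0.0123  0.026 ]
0.05 120 [-0.0133  0.0265]
0.09 117 [-0.0126  0.0268]
```

View pics/c6.png

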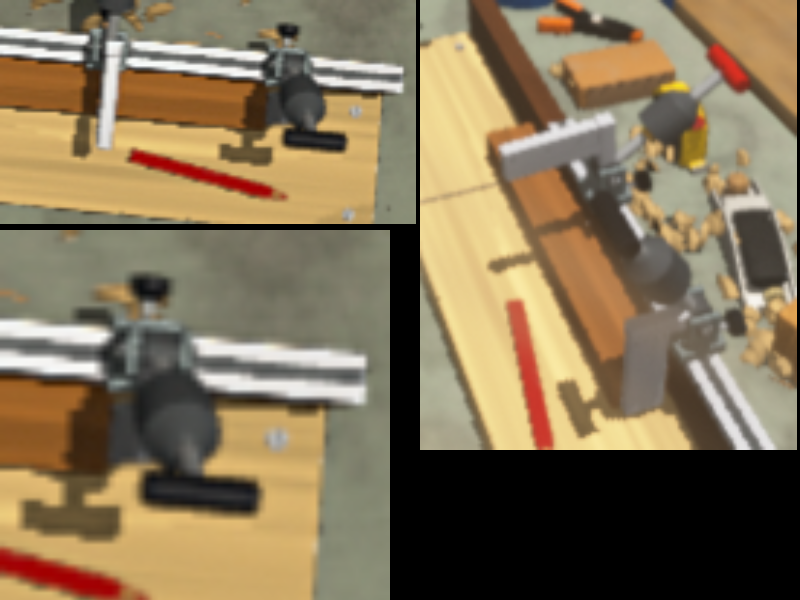

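The rail is butted against the far blade with no visible gap at (268,108). It's flat on the fence, the far stop is down and the near stop is raised. Handing in.

```bash
python3 -c "
from cell import *
print(hand_in())"
```

```text
the job is handed in; nothing more can be done
None
```

The job is handed in: the red-handled stop stays raised by itself, the rail is flat on the fence and butted against the lowered black-handled stop with no visible gap, and the pencil, blocks and tape looked undisturbed.

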